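# Hang the lopsided bracket level on the test stand

### The arm

A 7-joint arm with a two-finger parallel gripper is mounted at the origin on the work surface. World frame = base frame: x ahead of the robot, y to its left, z up, the work surface at z = 0. Lengths are in m, angles in rad, forces in N, time in s.
With the tool pointing down it reaches from about 0.425 to 0.925 m from the base axis. Payload 6.8 kg.
Tool frame: the origin (TCP) lies between the finger pads; the fingertips stand r.tcp_to_tips ahead of it and the grasp point (between the pads) lies 3 mm ahead of it (r.tcp_to_tips is the distance from the TCP to the fingertips, in m); z points along the fingers, y is the line along which they close (so a half turn about z gives the same grasp; the last joint's range is limited). The gripper opens to 85 mm and grips with 20 to 120 N. Pads are 22 mm wide; open, the fingers measure 114 mm over their backs; the gripper's body (76 mm by 85 mm) begins 54 mm behind the grasp point. The pads swing forward as they close: fully open they stand 13 mm farther back than shut.
Start: joints at [-1.27, 0.477, 0.022, 1.555, -0.011, 1.109, -0.083], TCP at [0.268, 0.619, 0.253] pointing down, gripper open.
Joint ranges: [-2.96, 2.96], [-0.34, 2.1], [-1.41, 1.46], [0.24, 2.44], [-1.37, 4.51], [0.17, 1.92], [-2.96, 2.96]. Speed limits (rad/s): [2.39, 2.39, 3.14, 3.14, 3.14, 3.14, 3.14].

### API

Orientations are given as a rotation vector (axis times angle).
In Python, from bench import r gives the robot as it stands. The module is installed in compiled form; this text tells all that it offers.
- The arm moves only by the tool step_arm, never from a script. Its argument "moves" is a list of rows, each an object of numbers: "rx", "ry", "rz": the turn, a rotation vector about the tool's x, y, z in degrees; "dx", "dy", "dz": the shift along the tool's x, y, z in mm; "gripper": the opening, from -1 (shut) to 1 (fully open). In form: [{"rx": .., "ry": .., "rz": .., "dx": .., "dy": .., "dz": .., "gripper": ..}, ...]. A call has 1 to 20 rows; each row shifts and turns the commanded pose from where the row before left it, along the tool's axes as they then stand; what a row does not reach is not made up. A row lasts 1/8 s, in which the tool goes at most 62.5 mm and 10.7 degrees, less where a joint would pass 70% of its speed; a pose out of reach is approached as far as the arm can. A call is refused whole if a number of a shift passes 62.5 or a number of a turn 10.7, either way. A call with a gripper value outside its range is refused whole. The fingers move at their own pace and stop on an object; "grip_force" is the grip in N (left out, the last holds). Time passes only in rows, so rows that do not move let the fingers close. It gives the time, the measured TCP pose, the force, the opening and the grip force at its end, in the units of the state.
- r.get_obs(): the state, without advancing time (a new reading comes with each control period).
- r.grab_frame(name): name is "scene" or "top"; returns the picture (400x640x3 uint8, blue, green, red); there is no depth.
- r.camera_info(name): a dict with "mtx" (3x3 intrinsics, pixels), "D" ([k1, k2, p1, p2, k3] as OpenCV has them; the pictures are not rectified), "rvec" (rotation vector, rad) and "tvec" (3), from world to camera coordinates, as OpenCV has them. Camera axes: x right, y down, z forward; pixel columns grow to the right and rows downward; lengths in m; the calibration is good to about 2 mm. A picture is of the moment at which its call begins. camera_info takes no time and is no camera call.
- r.hand_in(): hands the job in; it is judged then, once.
The state is a dict: "clock": time; "joints": joint angles; "qvel": joint speeds; "tau": joint torques, N m; "tcp_pos": TCP position; "orientation": TCP orientation; "contact_force": force on the tool from outside, world axes, zero at the start; "moment": the same for the moment, N m; "grip_width": finger opening in m; "gripper_force": force on a finger pad.
Only numpy, scipy, OpenCV 4.12 (cv2) and the standard library are available. Lean on these libraries where they do the work, as an engineer would, in place of code of your own. Each camera call takes 0.05 s, during which the arm holds its last target. There are 200 camera calls.

### The job

Take the lopsided bracket (one wide leg, one narrow leg) out of the slotted rack and thread it onto the stand's pin by the one hole that lets it hang level. Push it back along the pin, gently, until it presses in the spring buffer, and keep it pressed for about a second without ramming it. Then let go and leave it there, hanging level and still, with everything else where it was.

Things in the scene. Friction and masses are not known exactly. Their poses are not given: they have to be found in the camera images.
- bracket_mid (a point): The bracket to hang: one even aluminium plate 8 mm thick, about 0.2 kg, upright in a rack slot. Arm 160 long, 30 high; below its ends, flush, hang a wide leg (60 wide, at -y: y -80 to -20) and a narrow leg (8 wide, y 72 to 80), each 85 long. Point: middle of the arm, 15 below its top edge, 100 above the feet, mid-thickness. Axes: x through the plate, y along the arm, z up.
- hole0 (a point): Centre of one of the bracket's five 10 mm through-holes: y = -40 mm from the arm's middle. Same axes as the bracket.
- hole1 (a point): Centre of one of the bracket's five 10 mm through-holes: y = -20 mm from the arm's middle. Same axes as the bracket.
- hole2 (a point): Centre of one of the bracket's five 10 mm through-holes: y = 0 mm from the arm's middle. Same axes as the bracket.
- hole3 (a point): Centre of one of the bracket's five 10 mm through-holes: y = 20 mm from the arm's middle. Same axes as the bracket.
- hole4 (a point): Centre of one of the bracket's five 10 mm through-holes: y = 40 mm from the arm's middle. Same axes as the bracket.
- spare_mid (a point): Bystander: a second bracket with the same arm and holes but two equal legs 20 mm wide, standing in the other slot of the rack. Point: middle of its arm, same axes. Leave it alone.
- slot_rack: Fixed grey staging rack, 190 mm (x) by 200 mm (y), 8 mm thick base with two slots along y at x = -50 and +50 mm; slot walls rise 14 mm above the base, slots 10 mm wide. Origin: centre of the underside. Which bracket is in which slot varies.
- pin: Fixed plain round steel pin, level, 8 mm diameter, 105 mm long, on which the bracket hangs; the first 5 mm taper to the tip. Origin: the tip, on the pin's axis. x points along the pin from the tip in towards the clamp, z up, y across. Its height (about 0.14 to 0.18 m) and heading vary. The pin ends in the clamp 105 mm behind the tip.
- clamp: Black clamp block, 30 wide, 24 high, holding the pin; origin on the pin axis 110 mm behind the tip, axes as the pin's. It carries a brass sleeve (20 mm diameter, round the pin, firmly fixed) with a black spring buffer at its front. The buffer's face is 29 to 53 mm behind the tip, elsewhere each time (feel for it). It yields 1 mm per 4 N, bottoms at 3 mm; press 5 to 10 N, over 16 N is too much.
- stand: Fixed stand of the pin: steel base 120 by 140 mm, 14 mm thick, with a column of 18 mm diameter, 209 mm high. Origin: underside of the base, below the clamp's origin. Axes as the pin's.
- meter: Bystander: a yellow hand multimeter lying flat, 90 by 190 by 36 mm high, loose. Origin: centre of its underside.
- screwdriver: Bystander: a loose screwdriver 190 mm long lying along its x axis, less than 40 mm high; origin at its middle, on the table. Leave it alone.

How it is judged:
By the outcome, as a careful person would: the job done as asked, in the order asked, and still so for the second after the job is handed in, with the robot touching nothing.
It also fails if it takes over 64 s, if anything falls off the work surface, if the arm or the gripper's body presses on something with over 40 N, if the wrist force passes 120 N, or if a joint passes its speed limit or range.

## Working session

There is one attempt and no reset: what is moved stays moved. The work goes in short steps, Python scripts to look and compute and a tool call to move; the robot and the scene stay as the last step left them, time stands still between calls to the robot, and variables do not carry over. Pictures are saved under pics/ and viewed, at most 10 in all, crops included, and the job is handed in when it is done.

Besides the shell and the picture viewer there is one more tool, called after "Call:" as a command line: name --argument value ..., lists and objects as JSON in quotes. step_arm: Moves the arm, as the interface text tells. Its arguments: {"type":"object","properties":{"moves":{"type":"array","items":{"type":"object","properties":{"rx":{"type":"number"},"ry":{"type":"number"},"rz":{"type":"number"},"dx":{"type":"number"},"dy":{"type":"number"},"dz":{"type":"number"},"gripper":{"type":"number"}}}},"grip_force":{"type":"number"}},"required":["moves"]}

```bash
mkdir -p pics
python3 - <<'E'
from bench import r
import cv2,numpy as np
for n in("scene","top"):
    cv2.imwrite(f"pics/{n}0.png",r.grab_frame(n)); c=r.camera_info(n)
    R=cv2.Rodrigues(np.array(c["rvec"],float))[0]; print(n,np.round(c["mtx"],1).tolist(),c["D"],(-R.T@np.array(c["tvec"]).ravel()).round(3))
o=r.get_obs();print(o,r.tcp_to_tips)
E
```

```text
scene [[403.4, 0.0, 316.2], [0.0, 403.4, 205.3], [0.0, 0.0, 1.0]] [-0.07131606  0.          0.          0.          0.        ] [ 1.272 -0.116  0.781]
top [[423.8, 0.0, 330.2], [0.0, 423.8, 199.7], [0.0, 0.0, 1.0]] [0.01938104 0.         0.         0.         0.        ] [ 0.537 -0.011  0.87 ]
{'clock': 0.1, 'joints': array([-1.27013743,  0.47775063,  0.02232901,  1.55632258, -0.01149706,
        1.10929706, -0.08305267]), 'qvel': array([ 5.19614195e-04, -1.99811937e-03,  6.18449397e-04, -1.85881515e-03,
        6.09629926e-04, -7.49212725e-05,  8.87421167e-04]), 'tau': array([ 4.67367325e-03, -5.97765040e+01,  1.61403548e+00, -2.81952918e+01,
        1.28704630e-02,  5.14413288e-03, -2.43628853e-05]), 'tcp_pos': array([0.26809993, 0.61894586, 0.25241305]), 'orientation': array([-6.37446802e-01, -3.07601704e+00,  2.56803888e-03]), 'contact_force': array([ 0.35020287, -1.61072569, -0.11037394]), 'moment': array([-0.01904023, -0.01463424,  0.01149537]), 'gripper_force': 0.0, 'grip_width': 0.0853749548418083} 0.022
```

View pics/scene0.png

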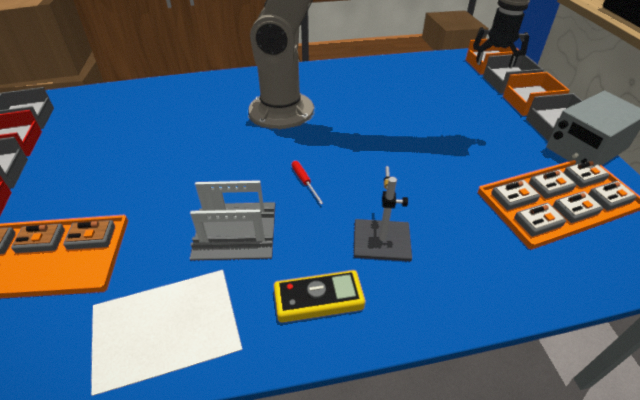

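View pics/top0.png

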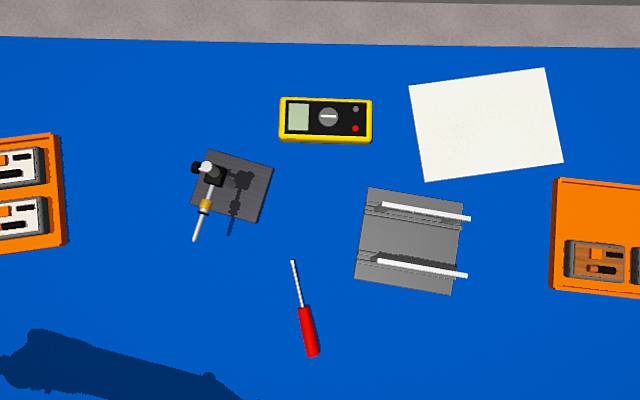

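The scene view shows the rack with the two brackets at about (232,220) and the stand at (385,210), with its pin facing the robot. In the top view the pin tip is near (195,240), the clamp near (213,175), and the bracket arms lie at (425,212) and (420,268). I'll zoom in next.

Run:
```python
import cv2,numpy as np
s=cv2.imread("pics/scene0.png");t=cv2.imread("pics/top0.png")
z=lambda a,y,x,h,w,k:cv2.resize(a[y:y+h,x:x+w],None,fx=k,fy=k,interpolation=cv2.INTER_CUBIC)
a=z(s,170,180,100,100,4);b=z(s,155,345,110,100,4)[:400]
c=z(t,180,345,120,133,3)[:200*2];d=z(t,140,180,120,133,3)
cv2.imwrite("pics/z1.png",np.hstack([a,b])); 
cv2.imwrite("pics/z2.png",np.hstack([c[:360],d[:360]]))
```

```text
(no output)
```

View pics/z1.png

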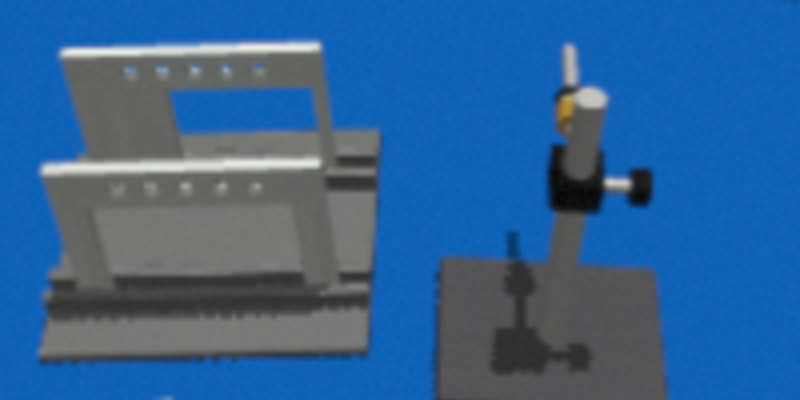

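View pics/z2.png

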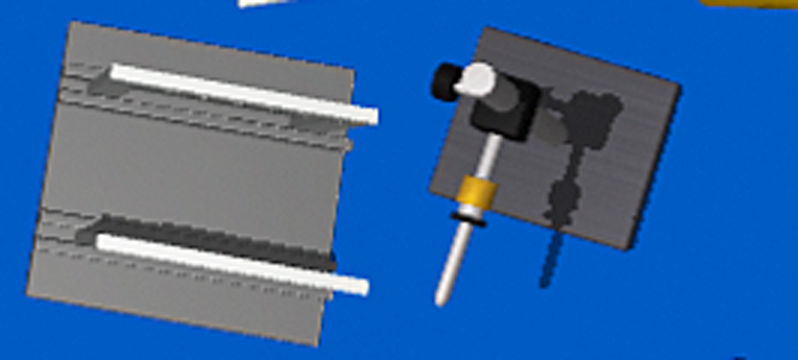

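The crops show the lopsided bracket in the slot nearer the robot, with its wide leg at -y and narrow leg at +y. Area-weighted, its centre of mass is at y ≈ -20, so hole1 is the one to use. In the top view the pin tip is near (193,241), and in the scene view near (387,166).

```bash
cat > h.py <<'E'
import cv2,numpy as np
from bench import r
from scipy.spatial.transform import Rotation as Ro
def ray(n,uv):
    c=r.camera_info(n);R=cv2.Rodrigues(np.array(c["rvec"],float))[0];t=np.array(c["tvec"],float).ravel()
    p=cv2.undistortPoints(np.array([[uv]],float),np.array(c["mtx"]),np.array(c["D"]))[0,0]
    d=R.T@np.r_[p,1];return -R.T@t,d/np.linalg.norm(d)
def plane(n,uv,z):
    o,d=ray(n,uv);return o+d*(z-o[2])/d[2]
def tri(a,b):
    (o,d),(p,e)=ray("top",a),ray("scene",b)
    s=np.linalg.lstsq(np.c_[d,-e],p-o,rcond=None)[0];P,Q=o+s[0]*d,p+s[1]*e
    return (P+Q)/2,np.linalg.norm(P-Q)
def proj(n,P):
    c=r.camera_info(n);return cv2.projectPoints(np.array([P],float),np.array(c["rvec"],float),np.array(c["tvec"],float),np.array(c["mtx"]),np.array(c["D"]))[0].ravel()
E
python3 - <<'E'
from h import *
s=cv2.imread("pics/scene0.png");t=cv2.imread("pics/top0.png")
# top: bright bracket edges
hsv=cv2.cvtColor(t,cv2.COLOR_BGR2HSV)
m=((hsv[...,2]>200)&(hsv[...,1]<50)).astype(np.uint8)
for (y0,y1,x0,x1) in((250,285,365,480),(195,230,365,480)):
    k=np.zeros_like(m);k[y0:y1,x0:x1]=m[y0:y1,x0:x1]
    c=max(cv2.findContours(k,0,1)[0],key=cv2.contourArea);R=cv2.minAreaRect(c);b=cv2.boxPoints(R);print(R)
    b=b[np.argsort(b[:,0])];e=[b[:2].mean(0),b[2:].mean(0)]
    P=[plane("top",q,.123) for q in e];d=P[0]-P[1]
    print(e,[p.round(4) for p in P],np.linalg.norm(d),"yaw",np.degrees(np.arctan2(-d[0],d[1])))
# pin in top: non-blue, y 190..245
print("top pin rows")
sat=hsv[...,1]
pts=[]
for y in range(206,244,2):
    row=(sat[y,185:215]<140)&(hsv[y,185:215,2]>80);i=np.where(row)[0]
    if len(i):pts.append((i.mean()+185,y));print(y,i.min()+185,i.max()+185,end="; ")
pts=np.array(pts);print(np.polyfit(pts[:,1],pts[:,0],1))
hs=cv2.cvtColor(s,cv2.COLOR_BGR2HSV)
print("\nscene pin rows")
for y in range(162,180):
    i=np.where(hs[y,378:396,1]<140)[0]
    if len(i):print(y,i.min()+378,i.max()+378,end="; ")
print(tri((193.3,241.5),(387.2,166.5)))
# far bracket corners scene
print(tri((378,262),(260,181)),tri((467,275.5),(196,182)))
E
```

```text
((422.05731201171875, 267.6725158691406), (91.0660629272461, 4.949778079986572), 9.926244735717773)
[array([377.20587, 259.82352], dtype=float32), array([466.90875, 275.5215 ], dtype=float32)] [array([ 0.5168, -0.1136,  0.123 ]), array([ 0.4904, -0.2708,  0.123 ])] 0.15936490109302107 yaw -9.538483053989909
((426.1443786621094, 210.66281127929688), (89.6089096069336, 4.451560974121094), 9.7824068069458)
[array([381.99136, 203.05023], dtype=float32), array([470.2974 , 218.27539], dtype=float32)] [array([ 0.6168, -0.123 ,  0.123 ]), array([ 0.5908, -0.2802,  0.123 ])] 0.15935002866660705 yaw -9.403855691747406
top pin rows
206 211 214; 208 200 214; 210 200 214; 212 204 207; 214 200 203; 216 199 204; 218 199 203; 220 198 202; 222 197 202; 224 197 201; 226 196 200; 228 195 199; 230 195 199; 232 194 198; 234 193 197; 236 193 197; 238 192 196; 240 192 195; [ -0.45431091 301.24062607]

scene pin rows
166 386 388; 167 385 388; 168 385 388; 169 385 388; 170 385 388; 171 386 389; 172 386 389; 173 386 389; 174 386 389; 175 386 389; 176 386 392; 177 386 395; 178 385 395; 179 384 395; (array([0.54719091, 0.20195479, 0.1428783 ]), np.float64(0.0022741939887074144))
(array([ 0.51325523, -0.11323107,  0.12093815]), np.float64(0.004089326426479542)) (array([ 0.49080903, -0.26829492,  0.12588825]), np.float64(0.003132355658148136))
```

Run:
```python
from h import *
for z in(.141,.145):
    a,b=plane("top",(201.5,216),z),plane("top",(193.6,240),z);d=a-b;print(z,a,b,"pin yaw",np.degrees(np.arctan2(d[1],d[0])))
t=cv2.imread("pics/top0.png");h=cv2.cvtColor(t,cv2.COLOR_BGR2HSV)
m=((h[...,1]<90)&(h[...,2]<140)).astype(np.uint8);m[:140]=0;m[230:]=0;m[:,:185]=0;m[:,280:]=0
c=max(cv2.findContours(m,0,1)[0],key=cv2.contourArea);c=cv2.approxPolyDP(c,4,True)[:,0]
print([(tuple(int(v) for v in q),plane("top",q.astype(float),.014).round(4)) for q in c])
o=r.get_obs();R=Ro.from_rotvec(o["orientation"]).as_matrix();print(R.round(3))
y=np.radians(-9.5);g=np.array([.5036,-.1922])-.05*np.array([-np.sin(y),np.cos(y)]);print("grasp xy",g)
for s in(1,-1):
    ty=s*np.array([np.cos(y),np.sin(y),0]);tz=np.array([0,0,-1.]);T=np.c_[np.cross(ty,tz),ty,tz]
    print(s,np.degrees(Ro.from_matrix(R.T@T).as_rotvec()),"shift in rotated tool",1e3*T.T@(np.r_[g,.2]-o["tcp_pos"]))
```

```text
0.141 [0.59037217 0.18930323 0.141     ] [0.54954727 0.20093771 0.141     ] pin yaw -15.906749467851816
0.145 [0.59008042 0.18820665 0.145     ] [0.54947952 0.1997773  0.145     ] pin yaw -15.906749467851725
[((209, 149), array([0.7368, 0.2142, 0.014 ])), ((205, 160), array([0.7138, 0.2214, 0.014 ])), ((211, 162), array([0.7098, 0.2092, 0.014 ])), ((211, 170), array([0.6933, 0.2086, 0.014 ])), ((198, 169), array([0.6951, 0.2348, 0.014 ])), ((201, 163), array([0.7075, 0.2292, 0.014 ])), ((193, 165), array([0.7032, 0.2451, 0.014 ])), ((201, 172), array([0.689 , 0.2285, 0.014 ])), ((190, 203), array([0.6257, 0.248 , 0.014 ])), ((198, 206), array([0.6197, 0.2319, 0.014 ])), ((213, 184), array([0.6646, 0.2036, 0.014 ])), ((212, 210), array([0.6118, 0.2037, 0.014 ])), ((256, 222), array([0.5882, 0.1153, 0.014 ])), ((272, 168), array([0.6987, 0.0854, 0.014 ]))]
[[-0.918  0.397 -0.001]
 [ 0.397  0.918 -0.002]
 [-0.    -0.002 -1.   ]]
grasp xy [ 0.49534762 -0.24151428]
1 [-7.55518761e-02  6.82827556e-02  7.60844685e+01] shift in rotated tool [-811.15276033  366.14801465   52.41305424]
-1 [-7.29734739e-02 -8.07419504e-02 -1.03915487e+02] shift in rotated tool [ 811.15276033 -366.14801465   52.41305424]
```

Call:
step_arm --moves '[{"dx":-60,"dy":-8,"dz":-15,"rz":5.2},{"dx":-60,"dy":-8,"dz":-15,"rz":5.2},{"dx":-60,"dy":-8,"dz":-15,"rz":5.2},{"dx":-60,"dy":-8,"dz":-15,"rz":5.2},{"dx":-60,"dy":-8,"rz":5.2},{"dx":-60,"dy":-8,"rz":5.2},{"dx":-60,"dy":-8,"rz":5.2},{"dx":-60,"dy":-8,"rz":5.2},{"dx":-60,"dy":-8,"rz":5.2},{"dx":-60,"dy":-8,"rz":5.2}]'

```text
invalid input at $.moves[0]: expected keys rx, ry, rz, dx, dy, dz, gripper
```

```bash
cat >> h.py <<'E'
def go(xy,z,yaw,n=1):
    o=r.get_obs();R=Ro.from_rotvec(o["orientation"]).as_matrix();y=np.radians(yaw)
    ty=np.array([np.cos(y),np.sin(y),0]);tz=np.array([0,0,-1.]);T=np.c_[np.cross(ty,tz),ty,tz]
    e=np.r_[xy,z]-o["tcp_pos"]
    print("t",o["clock"],"tcp",o["tcp_pos"].round(4),"rot",np.degrees(Ro.from_matrix(R.T@T).as_rotvec()).round(2),"shift now-frame",(1e3*R.T@e).round(1),"after-turn",(1e3*T.T@e).round(1),"F",o["contact_force"].round(1),"M",o["moment"].round(2),"w",round(o["grip_width"],4),"g",o["gripper_force"],"j",o["joints"].round(2))
E
python3 -c "
from h import *
go([.4953,-.2415],.2,-9.5)"
```

```text
t 0.1 tcp [0.2681 0.6189 0.2524] rot [-8.000e-02  7.000e-02  7.608e+01] shift now-frame [-550.4 -699.2   53.6] after-turn [-811.1  366.1   52.4] F [ 0.4 -1.6 -0.1] M [-0.02 -0.01  0.01] w 0.0854 g 0.0 j [-1.27  0.48  0.02  1.56 -0.01  1.11 -0.08]
```

All keys are required in each row.

Call:
step_arm --moves '[{"dx":-60,"dy":-8,"dz":-15,"rx":0,"ry":0,"rz":5.2,"gripper":1},{"dx":-60,"dy":-8,"dz":-15,"rx":0,"ry":0,"rz":5.2,"gripper":1},{"dx":-60,"dy":-8,"dz":-15,"rx":0,"ry":0,"rz":5.2,"gripper":1},{"dx":-60,"dy":-8,"dz":-15,"rx":0,"ry":0,"rz":5.2,"gripper":1},{"dx":-60,"dy":-8,"dz":0,"rx":0,"ry":0,"rz":5.2,"gripper":1},{"dx":-60,"dy":-8,"dz":0,"rx":0,"ry":0,"rz":5.2,"gripper":1},{"dx":-60,"dy":-8,"dz":0,"rx":0,"ry":0,"rz":5.2,"gripper":1},{"dx":-60,"dy":-8,"dz":0,"rx":0,"ry":0,"rz":5.2,"gripper":1},{"dx":-60,"dy":-8,"dz":0,"rx":0,"ry":0,"rz":5.2,"gripper":1},{"dx":-60,"dy":-8,"dz":0,"rx":0,"ry":0,"rz":5.2,"gripper":1}]'

```text
clock: 1.35
tcp_pos: [0.609, 0.1417, 0.3129]
orientation: [-1.925, -2.482, 0.001]
contact_force: [0.2, 1.0, 0.2]
grip_width: 0.0851
gripper_force: 0.0
```

```bash
python3 -c "
from h import *
go([.4953,-.2415],.2,-9.5)"
```

```text
t 1.35 tcp [0.609  0.1417 0.3129] rot [-3.00e-02  2.00e-02  2.39e+01] shift now-frame [-342.9 -205.4  113. ] after-turn [-396.7  -48.9  112.9] F [0.2 1.  0.2] M [ 0.   -0.08 -0.03] w 0.0851 g 0.0 j [-0.62  0.36  0.39  1.63 -0.14  1.18  0.05]
```

Call:
step_arm --moves '[{"dx":-47,"dy":-16,"dz":6,"rx":0,"ry":0,"rz":3,"gripper":1},{"dx":-47,"dy":-16,"dz":6,"rx":0,"ry":0,"rz":3,"gripper":1},{"dx":-47,"dy":-16,"dz":6,"rx":0,"ry":0,"rz":3,"gripper":1},{"dx":-47,"dy":-16,"dz":6,"rx":0,"ry":0,"rz":3,"gripper":1},{"dx":-47,"dy":-16,"dz":6,"rx":0,"ry":0,"rz":3,"gripper":1},{"dx":-47,"dy":-16,"dz":6,"rx":0,"ry":0,"rz":3,"gripper":1},{"dx":-47,"dy":-16,"dz":6,"rx":0,"ry":0,"rz":3,"gripper":1},{"dx":-47,"dy":-16,"dz":6,"rx":0,"ry":0,"rz":3,"gripper":1},{"dx":0,"dy":0,"dz":0,"rx":0,"ry":0,"rz":0,"gripper":1},{"dx":0,"dy":0,"dz":0,"rx":0,"ry":0,"rz":0,"gripper":1}]'

```text
clock: 2.6
tcp_pos: [0.5085, -0.2372, 0.265]
orientation: [-2.396, -2.031, -0.0]
contact_force: [0.5, 0.3, 0.3]
grip_width: 0.0852
gripper_force: 0.0
```

```bash
python3 -c "
from h import *
go([.4953,-.2415],.125,-9.5)"
```

```text
t 2.6 tcp [ 0.5085 -0.2372  0.265 ] rot [-0.02 -0.03  0.09] shift now-frame [ -6.5 -12.3 140. ] after-turn [ -6.4 -12.4 140. ] F [0.5 0.3 0.3] M [ 0.01 -0.02 -0.03] w 0.0852 g 0.0 j [-0.16  0.31  0.6   1.85 -0.2   1.04  0.36]
```

Call:
step_arm --moves '[{"dx":-6.5,"dy":-12.3,"dz":30,"rx":0,"ry":0,"rz":0,"gripper":0},{"dx":0,"dy":0,"dz":40,"rx":0,"ry":0,"rz":0,"gripper":0},{"dx":0,"dy":0,"dz":30,"rx":0,"ry":0,"rz":0,"gripper":0},{"dx":0,"dy":0,"dz":25,"rx":0,"ry":0,"rz":0,"gripper":0},{"dx":0,"dy":0,"dz":15,"rx":0,"ry":0,"rz":0,"gripper":0},{"dx":0,"dy":0,"dz":0,"rx":0,"ry":0,"rz":0,"gripper":-0.4},{"dx":0,"dy":0,"dz":0,"rx":0,"ry":0,"rz":0,"gripper":-0.5},{"dx":0,"dy":0,"dz":0,"rx":0,"ry":0,"rz":0,"gripper":-0.5}]' --grip_force 20

```text
clock: 3.6
tcp_pos: [0.4959, -0.2423, 0.1263]
orientation: [2.395, 2.031, 0.002]
contact_force: [0.3, 0.1, -0.5]
grip_width: 0.0211
gripper_force: 0.0
```

Run:
```python
from h import *
go([.4953,-.2415],.125,-9.5)
f=r.grab_frame("scene");t=r.grab_frame("top")
k=lambda a,y,x:cv2.resize(a[y:y+100,x:x+100],(400,400),interpolation=cv2.INTER_CUBIC)
cv2.imwrite("pics/g1.png",np.hstack([k(f,150,180),k(t,225,390)]))
```

```text
t 3.6 tcp [ 0.4959 -0.2423  0.1263] rot [0.11 0.01 0.08] shift now-frame [ 0.7 -0.8  1.3] after-turn [ 0.7 -0.8  1.3] F [ 0.3  0.1 -0.5] M [ 0.01  0.02 -0.  ] w 0.0211 g 0.0 j [-0.06  0.48  0.52  1.99 -0.34  0.75  0.49]
```

View pics/g1.png

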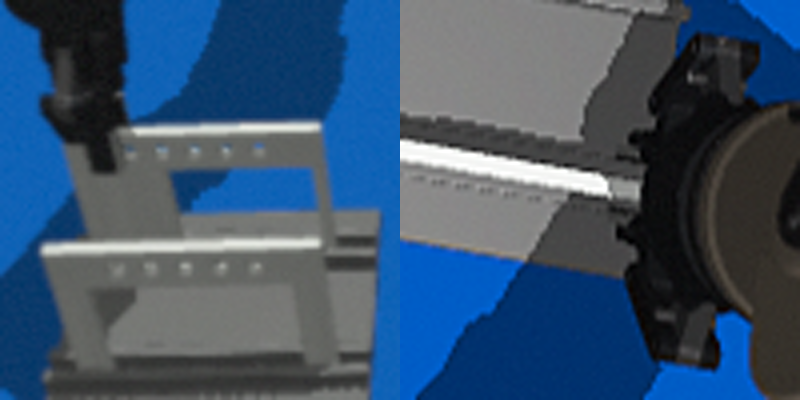

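Both fingers straddle the arm at about y = -50 to -55, left of hole0. Now I'll close gently.

Call:
step_arm --moves '[{"dx":0,"dy":-0.8,"dz":1,"rx":0,"ry":0,"rz":0,"gripper":-0.65},{"dx":0,"dy":0,"dz":0,"rx":0,"ry":0,"rz":0,"gripper":-0.75},{"dx":0,"dy":0,"dz":0,"rx":0,"ry":0,"rz":0,"gripper":-0.85},{"dx":0,"dy":0,"dz":0,"rx":0,"ry":0,"rz":0,"gripper":-1},{"dx":0,"dy":0,"dz":0,"rx":0,"ry":0,"rz":0,"gripper":-1}]' --grip_force 20

```text
clock: 4.32
tcp_pos: [0.4945, -0.2421, 0.1244]
orientation: [2.396, 2.031, 0.0]
contact_force: [0.5, 1.0, 1.9]
grip_width: 0.0077
gripper_force: 20.7
```

Run:
```python
from h import *
go([.4953,-.2415],.125,-9.5)
```

```text
t 4.325 tcp [ 0.4945 -0.2421  0.1244] rot [ 0.01 -0.    0.07] shift now-frame [ 0.7  0.7 -0.6] after-turn [ 0.7  0.7 -0.6] F [0.5 1.  1.9] M [ 0.09  0.1  -0.03] w 0.0077 g 20.73978219021228 j [-0.06  0.48  0.52  1.99 -0.34  0.75  0.5 ]
```

Call:
step_arm --moves '[{"dx":0,"dy":0,"dz":0,"rx":0,"ry":0,"rz":0,"gripper":-1},{"dx":0,"dy":0,"dz":0,"rx":0,"ry":0,"rz":0,"gripper":-1},{"dx":0,"dy":0,"dz":-6,"rx":0,"ry":0,"rz":0,"gripper":-1},{"dx":0,"dy":0,"dz":-8,"rx":0,"ry":0,"rz":0,"gripper":-1},{"dx":0,"dy":0,"dz":-12,"rx":0,"ry":0,"rz":0,"gripper":-1},{"dx":0,"dy":0,"dz":-24,"rx":0,"ry":0,"rz":0,"gripper":-1},{"dx":0,"dy":0,"dz":-30,"rx":0,"ry":0,"rz":0,"gripper":-1},{"dx":0,"dy":0,"dz":-20,"rx":0,"ry":0,"rz":0,"gripper":-1},{"dx":0,"dy":0,"dz":0,"rx":0,"ry":0,"rz":0,"gripper":-1},{"dx":0,"dy":0,"dz":0,"rx":0,"ry":0,"rz":0,"gripper":-1}]' --grip_force 110

```text
clock: 5.58
tcp_pos: [0.4941, -0.2417, 0.2238]
orientation: [-2.396, -2.031, 0.0]
contact_force: [0.1, 1.4, -1.5]
grip_width: 0.0054
gripper_force: 108.2
```

Run:
```python
from h import *
# goal: hole1 (tool +30.7,0,+16.4) on the pin axis, 60 mm before the tip
y=np.radians(-15.8);tip=np.array([.5485,.2005]);px=np.array([np.cos(y),np.sin(y)]);py=np.array([-np.sin(y),np.cos(y)])
go(tip-.06*px-.0307*py,.1429+.0164,-15.8)
```

```text
t 5.575 tcp [ 0.4941 -0.2417  0.2238] rot [-0.05 -0.02  6.39] shift now-frame [421.3 -81.6  64.7] after-turn [ 409.6 -128.    64.5] F [ 0.1  1.4 -1.5] M [-0.03  0.03 -0.  ] w 0.0054 g 108.16294175441726 j [-0.13  0.34  0.59  1.92 -0.23  0.95  0.41]
```

Call:
step_arm --moves '[{"dx":25,"dy":-20,"dz":0,"rx":0,"ry":0,"rz":0,"gripper":-1},{"dx":45,"dy":-20,"dz":0,"rx":0,"ry":0,"rz":0.8,"gripper":-1},{"dx":45,"dy":-20,"dz":0,"rx":0,"ry":0,"rz":0.8,"gripper":-1},{"dx":45,"dy":-20,"dz":0,"rx":0,"ry":0,"rz":0.8,"gripper":-1},{"dx":45,"dy":-11,"dz":0,"rx":0,"ry":0,"rz":0.8,"gripper":-1},{"dx":45,"dy":-7,"dz":0,"rx":0,"ry":0,"rz":0.8,"gripper":-1},{"dx":45,"dy":-7,"dz":0,"rx":0,"ry":0,"rz":0.8,"gripper":-1},{"dx":45,"dy":-7,"dz":0,"rx":0,"ry":0,"rz":0.8,"gripper":-1},{"dx":35,"dy":-3,"dz":0,"rx":0,"ry":0,"rz":0.8,"gripper":-1},{"dx":25,"dy":0,"dz":10,"rx":0,"ry":0,"rz":0,"gripper":-1},{"dx":10,"dy":0,"dz":20,"rx":0,"ry":0,"rz":0,"gripper":-1},{"dx":0,"dy":0,"dz":20,"rx":0,"ry":0,"rz":0,"gripper":-1},{"dx":0,"dy":0,"dz":10,"rx":0,"ry":0,"rz":0,"gripper":-1},{"dx":0,"dy":0,"dz":0,"rx":0,"ry":0,"rz":0,"gripper":-1},{"dx":0,"dy":0,"dz":0,"rx":0,"ry":0,"rz":0,"gripper":-1}]'

```text
clock: 7.45
tcp_pos: [0.4692, 0.1801, 0.1648]
orientation: [2.507, 1.894, 0.001]
contact_force: [-0.1, 0.3, -1.4]
grip_width: 0.0053
gripper_force: 108.1
```

Run:
```python
from h import *
y=np.radians(-15.8);tip=np.array([.5485,.2005]);px=np.array([np.cos(y),np.sin(y)]);py=np.array([-np.sin(y),np.cos(y)])
go(tip-.06*px-.0307*py,.1429+.0164,-15.8)
f=r.grab_frame("scene");t=r.grab_frame("top")
cv2.imwrite("pics/s2.png",f);cv2.imwrite("pics/t2.png",t)
k=lambda a,y,x:cv2.resize(a[y:y+100,x:x+100],(400,400),interpolation=cv2.INTER_CUBIC)
cv2.imwrite("pics/g2.png",np.hstack([k(f,110,330),k(t,200,150)]))
```

```text
t 7.45 tcp [0.4692 0.1801 0.1648] rot [ 0.03 -0.03 -0.05] shift now-frame [10.5 10.8  5.5] after-turn [10.5 10.8  5.5] F [-0.1  0.3 -1.4] M [-0.09  0.02  0.  ] w 0.0053 g 108.12331531666587 j [-0.79  0.32  0.36  2.07 -0.16  0.78 -0.61]
```

View pics/g2.png

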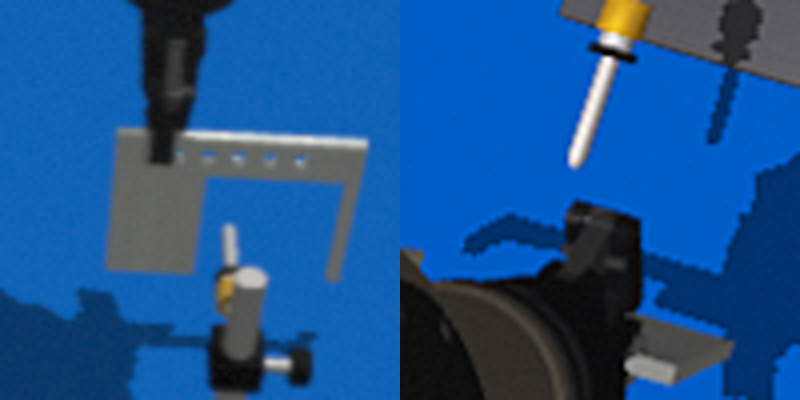

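The scene crop shows the bracket held roughly level with holes 1–4 at about (382,149), (389.5,149), (397.5,149.5) and (405,150), and the pin tip at about (387,167). Next I'll compare the predicted and observed hole pixels.

Run:
```python
from h import *
f=cv2.imread("pics/s2.png").astype(float)
o=r.get_obs();R=Ro.from_rotvec(o["orientation"]).as_matrix();p=o["tcp_pos"]
sat=f[...,0]-f[...,2]
for i in range(1,5):
    P=p+R@np.array([.0507-.04+.02*i,.004,.0164]);q=proj("scene",P)
    x,y=np.round(q).astype(int);w=f[y-4:y+5,x-4:x+5].max(2);w=np.clip(w-np.median(w)-8,0,None)
    w[:2]=0 
    yy,xx=np.mgrid[y-4:y+5,x-4:x+5];print(i,q.round(2),(w*xx).sum()/w.sum(),(w*yy).sum()/w.sum())
x=382
for y in range(140,158):print(y,f[y,376:410].max(1).astype(int).tolist() if 0 else f[y,376:410,0].astype(int).tolist())
# arm corner & pixel scale
for n,q in(("TL",[-.03+.0,0,.0]),):pass
for yy,z in((-.08,.0314-.03),(.08,.0014),(.08,.1164),(.072,.1164),(-.08,.1164),(-.02,.1164)):
    print(yy,z,proj("scene",p+R@np.array([.0507+yy,.004,z])).round(2))
```

```text
1 [381.5  148.66] 381.655303030303 148.37878787878788
2 [389.26 149.04] 389.21958456973294 148.94362017804156
3 [397.03 149.42] 397.1418439716312 149.1595744680851
4 [404.8  149.81] 404.7524752475247 149.7161716171617
140 [63, 141, 178, 183, 182, 182, 183, 183, 179, 183, 183, 182, 182, 182, 184, 182, 182, 181, 182, 181, 182, 183, 181, 181, 182, 182, 183, 182, 181, 182, 181, 181, 180, 181]
141 [85, 148, 180, 184, 183, 183, 183, 181, 182, 181, 182, 183, 182, 182, 183, 182, 181, 183, 183, 180, 182, 183, 180, 182, 183, 181, 181, 182, 182, 182, 182, 180, 182, 181]
142 [122, 172, 191, 193, 195, 194, 191, 187, 186, 187, 188, 186, 187, 185, 184, 187, 185, 186, 183, 184, 183, 184, 183, 183, 183, 182, 184, 182, 182, 182, 184, 181, 184, 182]
143 [167, 203, 209, 212, 213, 215, 214, 213, 213, 216, 215, 212, 210, 209, 209, 210, 210, 206, 202, 203, 202, 198, 194, 196, 194, 194, 191, 186, 187, 186, 187, 186, 185, 185]
144 [123, 135, 150, 175, 185, 186, 187, 190, 190, 203, 211, 211, 211, 209, 212, 212, 212, 213, 212, 212, 210, 213, 212, 212, 214, 214, 213, 214, 213, 213, 214, 214, 210, 208]
145 [99, 
[... 1648 characters left out ...]
155 [99, 97, 97, 101, 112, 152, 177, 179, 178, 181, 180, 179, 177, 179, 178, 175, 174, 174, 175, 175, 174, 171, 173, 172, 172, 161, 156, 155, 155, 155, 153, 143, 141, 139]
156 [99, 97, 98, 96, 113, 154, 178, 183, 182, 182, 183, 180, 182, 183, 183, 182, 183, 183, 183, 180, 181, 182, 182, 182, 181, 178, 180, 180, 179, 179, 179, 177, 176, 175]
157 [96, 99, 97, 99, 114, 154, 180, 182, 183, 181, 183, 183, 183, 182, 182, 182, 184, 183, 183, 182, 183, 183, 182, 181, 182, 182, 182, 182, 184, 183, 183, 182, 180, 182]
-0.08 0.0013999999999999985 [358.66 142.82]
0.08 0.0014 [421.38 145.9 ]
0.08 0.1164 [414.04 179.75]
0.072 0.1164 [411.13 179.6 ]
-0.08 0.1164 [355.83 176.72]
-0.02 0.1164 [377.61 177.84]
```

Run:
```python
from h import *
f=cv2.imread("pics/scene0.png").astype(float);t=cv2.imread("pics/top0.png").astype(float)
# red channel: table blue has ~0 red, pin bright
def prof(im,y,x0,x1):
    w=im[y,x0:x1,2]+im[y,x0:x1,1]-im[y,x0:x1,0]; w=np.clip(w-np.median(np.r_[w[:3],w[-3:]]),0,None);return (w*np.arange(x0,x1)).sum()/w.sum(),w.sum(),w.max()
T=[];S=[]
for y in range(218,245):
    c=int(round(194.5+(238-y)*.335));q=prof(t,y,c-8,c+9);T.append((y,*q))
for y in range(163,176):S.append((y,*prof(f,y,379,395)))
T=np.array(T);S=np.array(S);print(T.round(2).tolist());print(S.round(2).tolist())
k=(T[:,0]>=222)&(T[:,0]<=238);a=np.polyfit(T[k,0],T[k,1],1);k=(S[:,0]>=167)&(S[:,0]<=173);b=np.polyfit(S[k,0],S[k,1],1);print(a,b)
# intersect two view planes -> pin axis direction
def pl(n,u):
    o,d=ray(n,u[0]);_,e=ray(n,u[1]);N=np.cross(d,e);return N/np.linalg.norm(N),o
N1,o1=pl("top",[(np.polyval(a,222),222),(np.polyval(a,238),238)]);N2,o2=pl("scene",[(np.polyval(b,167),167),(np.polyval(b,173),173)])
d=np.cross(N1,N2);d/=np.linalg.norm(d);d*=np.sign(d[0])
P=np.linalg.solve([N1,N2,[1,0,0]],[N1@o1,N2@o2,.56]);print("axis at x=.56",P,"dir",d,"yaw",np.degrees(np.arctan2(d[1],d[0])))
for z in (.139,.141,.143,.145,.147):
    A=plane("top",(np.polyval(a,222),222),z);B=plane("top",(np.polyval(a,238),238),z);D=(A-B)/np.linalg.norm(A-B)
    M=A+D*(.56-A[0])/D[0];M2=A+D*(.59-A[0])/D[0];print(z,np.degrees(np.arctan2(D[1],D[0])),M,proj("scene",M).round(2),np.polyval(b,proj("scene",M)[1]).round(2),proj("scene",M2).round(2),np.polyval(b,proj("scene",M2)[1]).round(2))
```

```text
[[218.0, 200.64, 1500.0, 350.5], [219.0, 200.3, 1572.0, 348.0], [220.0, 200.07, 1509.0, 351.0], [221.0, 199.62, 1496.5, 348.5], [222.0, 199.3, 1569.0, 348.5], [223.0, 199.07, 1521.0, 354.0], [224.0, 198.61, 1506.0, 351.0], [225.0, 198.27, 1552.0, 346.0], [226.0, 198.07, 1510.5, 357.5], [227.0, 197.59, 1508.0, 352.0], [228.0, 197.27, 1563.0, 348.0], [229.0, 197.06, 1518.0, 360.0], [230.0, 196.58, 1502.0, 353.0], [231.0, 196.23, 1579.0, 348.0], [232.0, 196.02, 1528.0, 361.0], [233.0, 195.57, 1505.5, 355.5], [234.0, 195.21, 1574.0, 351.0], [235.0, 195.01, 1524.0, 360.5], [236.0, 194.56, 1516.0, 355.5], [237.0, 194.21, 1585.0, 349.0], [238.0, 193.99, 1555.0, 366.0], [239.0, 193.8, 1392.0, 361.0], [240.0, 193.46, 1172.0, 352.0], [241.0, 193.31, 673.5, 246.5], [242.0, 193.48, 115.0, 64.0], [243.0, 200.0, 2.0, 1.0], [244.0, 194.5, 8.0, 2.0]]
[[163.0, 389.43, 14.0, 3.0], [164.0, 387.77, 30.0, 8.0], [165.0, 386.83, 130.0, 44.0], [166.0, 386.78, 493.0, 168.0], [167.0, 386.9, 828.0, 245.5], [168.0, 386.9, 869.5, 250.5], [169.0, 386.96, 836.0, 245.0], [170.0, 386.93, 869.0, 249.5], [171.0, 386.96, 895.0, 250.0], [172.0, 387.16, 896.5, 245.5], [173.0, 387.23, 899.5, 245.5], [174.0, 387.2, 882.5, 246.5], [175.0, 387.51, 844.0, 230.0]]
[ -0.33788476 274.33796144] [5.40400097e-02 3.77818015e+02]
axis at x=.56 [0.56       0.19904243 0.13904408] dir [ 0.96029648 -0.2787968  -0.01014978] yaw -16.1892640475099
0.139 -16.354380394365023 [0.56       0.19905548 0.139     ] [387.07 171.23] 387.07 [387.51 179.6 ] 387.52
0.141 -16.35438039436507 [0.56      0.1984637 0.141    ] [386.94 170.63] 387.04 [387.37 179.01] 387.49
0.143 -16.35438039436512 [0.56       0.19787193 0.143     ] [386.81 170.04] 387.01 [387.24 178.41] 387.46
0.145 -16.354380394365045 [0.56       0.19728016 0.145     ] [386.67 169.44] 386.97 [387.1  177.81] 387.43
0.147 -16.354380394365037 [0.56       0.19668838 0.147     ] [386.54 168.85] 386.94 [386.96 177.21] 387.39
```

Run:
```python
from h import *
for z in (.139,.141,.143,.145):
    P=plane("top",(193.0,241.1),z);print(z,P.round(4),proj("scene",P+[0,0,.0015]).round(2))
print("obs 386.8 165.8")
y=np.radians(-16.2);px=np.array([np.cos(y),np.sin(y)]);py=np.array([-np.sin(y),np.cos(y)])
for z in(.141,.143):
    P=plane("top",(193.0,241.1),z)[:2]; print(z,px@P,py@P); go(P-.014*px-.0307*py,z+.0164,-16.2)
```

```text
0.139 [0.5477 0.2024 0.139 ] [386.89 167.45]
0.141 [0.5477 0.2019 0.141 ] [386.76 166.85]
0.143 [0.5477 0.2013 0.143 ] [386.62 166.25]
0.145 [0.5476 0.2007 0.145 ] [386.49 165.64]
obs 386.8 165.8
0.141 0.46962379247842956 0.3466493328764386
t 7.55 tcp [0.4693 0.1802 0.165 ] rot [ 0.05 -0.06  0.36] shift now-frame [11.6 55.3  7.6] after-turn [11.9 55.3  7.6] F [ 0.1 -0.6 -2.2] M [-0.07 -0.01 -0.02] w 0.0057 g 108.122533605233 j [-0.79  0.32  0.36  2.07 -0.16  0.78 -0.61]
0.143 0.4697587405164673 0.3460816965070826
t 7.55 tcp [0.4693 0.1802 0.165 ] rot [ 0.05 -0.06  0.36] shift now-frame [11.  55.5  5.6] after-turn [11.4 55.4  5.6] F [ 0.1 -0.6 -2.2] M [-0.07 -0.01 -0.02] w 0.0057 g 108.122533605233 j [-0.79  0.32  0.36  2.07 -0.16  0.78 -0.61]
```

Call:
step_arm --moves '[{"dx":11.2,"dy":15,"dz":5.1,"rx":0,"ry":0,"rz":0.4,"gripper":-1},{"dx":0,"dy":25,"dz":0,"rx":0,"ry":0,"rz":0,"gripper":-1},{"dx":0,"dy":15,"dz":0,"rx":0,"ry":0,"rz":0,"gripper":-1},{"dx":0,"dy":0,"dz":0,"rx":0,"ry":0,"rz":0,"gripper":-1},{"dx":0,"dy":0,"dz":0,"rx":0,"ry":0,"rz":0,"gripper":-1},{"dx":0,"dy":0,"dz":0,"rx":0,"ry":0,"rz":0,"gripper":-1}]'

```text
clock: 8.3
tcp_pos: [0.5239, 0.176, 0.1592]
orientation: [-2.512, -1.886, 0.001]
contact_force: [0.0, 0.3, -1.3]
grip_width: 0.0056
gripper_force: 108.1
```

Run:
```python
from h import *
go([.5477,.2013],.1435,-16.2)
o=r.get_obs();R=Ro.from_rotvec(o["orientation"]).as_matrix();p=o["tcp_pos"]
f=r.grab_frame("scene");cv2.imwrite("pics/s3.png",f)
for i in range(5):print(i,proj("scene",p+R@np.array([.0507-.04+.02*i,.004,.0164])).round(2))
cv2.imwrite("pics/g3.png",cv2.resize(f[140:190,360:420],(720,600),interpolation=cv2.INTER_CUBIC))
```

```text
t 8.3 tcp [0.5239 0.176  0.1592] rot [-0.04 -0.    0.02] shift now-frame [30.9 15.8 15.7] after-turn [30.9 15.8 15.7] F [ 0.   0.3 -1.3] M [-0.04  0.    0.01] w 0.0056 g 108.13525953309181 j [-0.72  0.41  0.36  1.96 -0.19  0.81 -0.54]
0 [378.28 163.34]
1 [386.3  163.78]
2 [394.34 164.23]
3 [402.38 164.67]
4 [410.42 165.13]
```

View pics/g3.png

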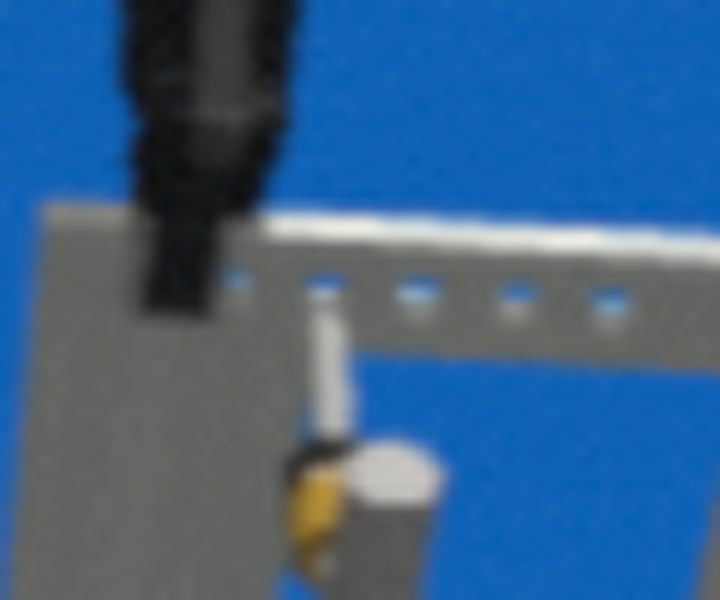

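The crop shows hole1 at about (386.6,163.6), directly above the pin tip in the same column, so it is aligned laterally. I'll advance slowly and feel for contact.

Call:
step_arm --moves '[{"dx":0,"dy":5,"dz":0,"rx":0,"ry":0,"rz":0,"gripper":-1},{"dx":0,"dy":4,"dz":0,"rx":0,"ry":0,"rz":0,"gripper":-1},{"dx":0,"dy":2.5,"dz":0,"rx":0,"ry":0,"rz":0,"gripper":-1},{"dx":0,"dy":1.5,"dz":0,"rx":0,"ry":0,"rz":0,"gripper":-1},{"dx":0,"dy":1,"dz":0,"rx":0,"ry":0,"rz":0,"gripper":-1},{"dx":0,"dy":0,"dz":0,"rx":0,"ry":0,"rz":0,"gripper":-1}]'

```text
clock: 9.1
tcp_pos: [0.538, 0.1718, 0.1592]
orientation: [-2.512, -1.886, 0.0]
contact_force: [-0.0, 0.2, -1.2]
grip_width: 0.0056
gripper_force: 108.2
```

```bash
python3 -c "
from h import *
go([.5477,.2013],.1435,-16.2)"
```

```text
t 9.1 tcp [0.538  0.1718 0.1592] rot [-0.02  0.   -0.02] shift now-frame [31.   1.  15.7] after-turn [31.   1.  15.7] F [-0.   0.2 -1.2] M [-0.07  0.17 -0.03] w 0.0056 g 108.20674824186426 j [-0.7   0.42  0.36  1.93 -0.2   0.82 -0.52]
```

Call:
step_arm --moves '[{"dx":0,"dy":1.5,"dz":0,"rx":0,"ry":0,"rz":0,"gripper":-1},{"dx":0,"dy":1,"dz":0,"rx":0,"ry":0,"rz":0,"gripper":-1},{"dx":0,"dy":0.5,"dz":0,"rx":0,"ry":0,"rz":0,"gripper":-1},{"dx":0,"dy":0,"dz":0,"rx":0,"ry":0,"rz":0,"gripper":-1}]'

```text
clock: 9.6
tcp_pos: [0.5412, 0.1709, 0.1594]
orientation: [-2.513, -1.886, -0.0]
contact_force: [-1.0, -0.6, 0.8]
grip_width: 0.0055
gripper_force: 108.4
```

```bash
python3 -c "
from h import *
go([.5477,.2013],.1435,-16.2)"
```

```text
t 9.6 tcp [0.5412 0.1709 0.1594] rot [ 0.01 -0.01 -0.03] shift now-frame [31.  -2.2 15.9] after-turn [31.  -2.2 15.9] F [-1.  -0.6  0.8] M [-0.02  0.28  0.01] w 0.0055 g 108.44296844663404 j [-0.7   0.43  0.36  1.92 -0.2   0.83 -0.51]
```

Call:
step_arm --moves '[{"dx":0,"dy":0,"dz":-0.5,"rx":0,"ry":0,"rz":0,"gripper":-1},{"dx":0,"dy":1,"dz":0,"rx":0,"ry":0,"rz":0,"gripper":-1},{"dx":0,"dy":1,"dz":0,"rx":0,"ry":0,"rz":0,"gripper":-1},{"dx":0,"dy":0,"dz":0,"rx":0,"ry":0,"rz":0,"gripper":-1}]'

```text
clock: 10.1
tcp_pos: [0.5431, 0.1703, 0.1596]
orientation: [2.513, 1.885, 0.0]
contact_force: [-0.0, 0.3, -1.4]
grip_width: 0.0057
gripper_force: 108.3
```

```bash
python3 -c "
from h import *
go([.5477,.2013],.1435,-16.2)"
```

```text
t 10.1 tcp [0.5431 0.1703 0.1596] rot [ 0.01  0.   -0.03] shift now-frame [31.1 -4.3 16.1] after-turn [31.1 -4.3 16.1] F [-0.   0.3 -1.4] M [-0.07 -0.01 -0.02] w 0.0057 g 108.28927296846814 j [-0.7   0.43  0.36  1.92 -0.2   0.83 -0.51]
```

Call:
step_arm --moves '[{"dx":0,"dy":1.5,"dz":0,"rx":0,"ry":0,"rz":0,"gripper":-1},{"dx":0,"dy":1.5,"dz":0,"rx":0,"ry":0,"rz":0,"gripper":-1},{"dx":0,"dy":1.5,"dz":0,"rx":0,"ry":0,"rz":0,"gripper":-1},{"dx":0,"dy":1.5,"dz":0,"rx":0,"ry":0,"rz":0,"gripper":-1},{"dx":0,"dy":0,"dz":0,"rx":0,"ry":0,"rz":0,"gripper":-1}]'

```text
clock: 10.72
tcp_pos: [0.5489, 0.1686, 0.1597]
orientation: [2.513, 1.886, 0.0]
contact_force: [0.1, 0.5, -1.6]
grip_width: 0.0059
gripper_force: 108.3
```

```bash
python3 -c "
from h import *
go([.5477,.2013],.1435,-16.2)"
```

```text
t 10.725 tcp [0.5489 0.1686 0.1597] rot [ 0.   -0.   -0.03] shift now-frame [ 31.1 -10.2  16.2] after-turn [ 31.1 -10.2  16.2] F [ 0.1  0.5 -1.6] M [-0.04  0.   -0.04] w 0.0059 g 108.28132387534424 j [-0.69  0.44  0.36  1.91 -0.21  0.83 -0.5 ]
```

Call:
step_arm --moves '[{"dx":0,"dy":2,"dz":0,"rx":0,"ry":0,"rz":0,"gripper":-1},{"dx":0,"dy":2,"dz":0,"rx":0,"ry":0,"rz":0,"gripper":-1},{"dx":0,"dy":2,"dz":0,"rx":0,"ry":0,"rz":0,"gripper":-1},{"dx":0,"dy":2,"dz":0,"rx":0,"ry":0,"rz":0,"gripper":-1},{"dx":0,"dy":1.5,"dz":0,"rx":0,"ry":0,"rz":0,"gripper":-1},{"dx":0,"dy":0,"dz":0,"rx":0,"ry":0,"rz":0,"gripper":-1}]'

```text
clock: 11.48
tcp_pos: [0.558, 0.1659, 0.1597]
orientation: [2.513, 1.885, 0.0]
contact_force: [0.3, -0.3, -1.6]
grip_width: 0.0056
gripper_force: 108.3
```

Run:
```python
from h import *
go([.5477,.2013],.1435,-16.2)
f=r.grab_frame("scene");t=r.grab_frame("top")
k=lambda a,y,x:cv2.resize(a[y:y+60,x:x+40],(400,600),interpolation=cv2.INTER_CUBIC)
cv2.imwrite("pics/g4.png",np.hstack([k(f,145,365),k(t,190,180)]))
```

```text
t 11.475 tcp [0.558  0.1659 0.1597] rot [ 0.01 -0.   -0.03] shift now-frame [ 31.1 -19.8  16.2] after-turn [ 31.1 -19.7  16.2] F [ 0.3 -0.3 -1.6] M [-0.07  0.02 -0.01] w 0.0056 g 108.25434349322677 j [-0.68  0.45  0.36  1.89 -0.21  0.84 -0.49]
```

View pics/g4.png

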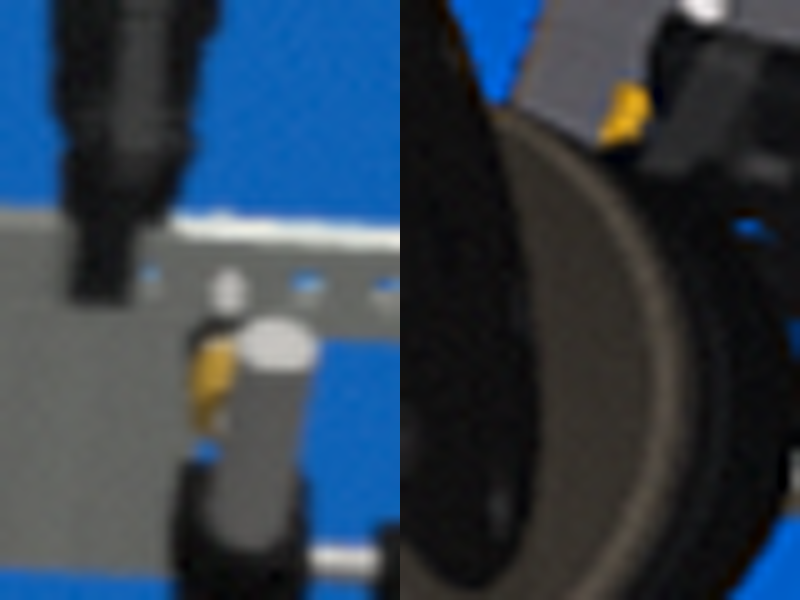

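The pin is seen entering hole1 at about (388,174) in the scene, with the buffer still ahead. I'll continue.

Call:
step_arm --moves '[{"dx":0,"dy":1.5,"dz":0,"rx":0,"ry":0,"rz":0,"gripper":-1},{"dx":0,"dy":1.5,"dz":0,"rx":0,"ry":0,"rz":0,"gripper":-1},{"dx":0,"dy":1.5,"dz":0,"rx":0,"ry":0,"rz":0,"gripper":-1},{"dx":0,"dy":1.5,"dz":0,"rx":0,"ry":0,"rz":0,"gripper":-1},{"dx":0,"dy":1.5,"dz":0,"rx":0,"ry":0,"rz":0,"gripper":-1},{"dx":0,"dy":1,"dz":0,"rx":0,"ry":0,"rz":0,"gripper":-1},{"dx":0,"dy":1,"dz":0,"rx":0,"ry":0,"rz":0,"gripper":-1},{"dx":0,"dy":0.5,"dz":0,"rx":0,"ry":0,"rz":0,"gripper":-1},{"dx":0,"dy":0,"dz":0,"rx":0,"ry":0,"rz":0,"gripper":-1}]'

```text
clock: 12.7
tcp_pos: [0.5675, 0.1632, 0.1597]
orientation: [2.513, 1.886, 0.0]
contact_force: [0.5, 0.5, -1.1]
grip_width: 0.0053
gripper_force: 108.3
```

Run:
```python
from h import *
go([.5477,.2013],.1435,-16.2)
```

```text
t 12.7 tcp [0.5675 0.1632 0.1597] rot [ 0.   -0.   -0.03] shift now-frame [ 31.  -29.6  16.2] after-turn [ 31.  -29.6  16.2] F [ 0.5  0.5 -1.1] M [-0.08 -0.01  0.01] w 0.0053 g 108.25411344515487 j [-0.66  0.46  0.36  1.87 -0.21  0.85 -0.48]
```

Call:
step_arm --moves '[{"dx":0,"dy":1,"dz":0,"rx":0,"ry":0,"rz":0,"gripper":-1},{"dx":0,"dy":1,"dz":0,"rx":0,"ry":0,"rz":0,"gripper":-1},{"dx":0,"dy":0.5,"dz":0,"rx":0,"ry":0,"rz":0,"gripper":-1},{"dx":0,"dy":0,"dz":0,"rx":0,"ry":0,"rz":0,"gripper":-1}]'

```text
clock: 13.2
tcp_pos: [0.5699, 0.1625, 0.1597]
orientation: [-2.513, -1.886, -0.0]
contact_force: [0.4, 0.0, -1.1]
grip_width: 0.0056
gripper_force: 108.3
```

Call:
step_arm --moves '[{"dx":0,"dy":1,"dz":0,"rx":0,"ry":0,"rz":0,"gripper":-1},{"dx":0,"dy":0.5,"dz":0,"rx":0,"ry":0,"rz":0,"gripper":-1},{"dx":0,"dy":0,"dz":0,"rx":0,"ry":0,"rz":0,"gripper":-1}]'

```text
clock: 13.58
tcp_pos: [0.5713, 0.1621, 0.1597]
orientation: [2.513, 1.886, 0.0]
contact_force: [-0.6, -0.7, -2.3]
grip_width: 0.0056
gripper_force: 108.3
```

Call:
step_arm --moves '[{"dx":0,"dy":1,"dz":0,"rx":0,"ry":0,"rz":0,"gripper":-1},{"dx":0,"dy":0,"dz":0,"rx":0,"ry":0,"rz":0,"gripper":-1}]'

```text
clock: 13.82
tcp_pos: [0.5723, 0.1618, 0.1597]
orientation: [2.513, 1.886, 0.0]
contact_force: [-0.1, 0.9, -1.3]
grip_width: 0.0055
gripper_force: 108.3
```

Call:
step_arm --moves '[{"dx":0,"dy":1,"dz":0,"rx":0,"ry":0,"rz":0,"gripper":-1},{"dx":0,"dy":0.5,"dz":0,"rx":0,"ry":0,"rz":0,"gripper":-1},{"dx":0,"dy":0,"dz":0,"rx":0,"ry":0,"rz":0,"gripper":-1}]'

```text
clock: 14.2
tcp_pos: [0.5738, 0.1614, 0.1597]
orientation: [-2.513, -1.886, -0.0]
contact_force: [-0.6, -0.3, -1.3]
grip_width: 0.0052
gripper_force: 108.3
```

Call:
step_arm --moves '[{"dx":0,"dy":1,"dz":0,"rx":0,"ry":0,"rz":0,"gripper":-1},{"dx":0,"dy":0.5,"dz":0,"rx":0,"ry":0,"rz":0,"gripper":-1},{"dx":0,"dy":0,"dz":0,"rx":0,"ry":0,"rz":0,"gripper":-1}]'

```text
clock: 14.58
tcp_pos: [0.5752, 0.1609, 0.1597]
orientation: [2.513, 1.886, -0.0]
contact_force: [0.2, -0.1, -2.2]
grip_width: 0.0057
gripper_force: 108.3
```

Call:
step_arm --moves '[{"dx":0,"dy":1,"dz":0,"rx":0,"ry":0,"rz":0,"gripper":-1},{"dx":0,"dy":0.5,"dz":0,"rx":0,"ry":0,"rz":0,"gripper":-1},{"dx":0,"dy":0,"dz":0,"rx":0,"ry":0,"rz":0,"gripper":-1}]'

```text
clock: 14.95
tcp_pos: [0.5767, 0.1606, 0.1597]
orientation: [2.513, 1.886, 0.0]
contact_force: [-0.1, 0.1, -1.7]
grip_width: 0.0055
gripper_force: 108.3
```

Call:
step_arm --moves '[{"dx":0,"dy":1,"dz":0,"rx":0,"ry":0,"rz":0,"gripper":-1},{"dx":0,"dy":0.5,"dz":0,"rx":0,"ry":0,"rz":0,"gripper":-1},{"dx":0,"dy":0,"dz":0,"rx":0,"ry":0,"rz":0,"gripper":-1}]'

```text
clock: 15.32
tcp_pos: [0.5781, 0.1601, 0.1597]
orientation: [2.513, 1.886, 0.0]
contact_force: [0.3, 0.4, -2.2]
grip_width: 0.006
gripper_force: 108.3
```

Call:
step_arm --moves '[{"dx":0,"dy":1,"dz":0,"rx":0,"ry":0,"rz":0,"gripper":-1},{"dx":0,"dy":0.5,"dz":0,"rx":0,"ry":0,"rz":0,"gripper":-1},{"dx":0,"dy":0,"dz":0,"rx":0,"ry":0,"rz":0,"gripper":-1}]'

```text
clock: 15.7
tcp_pos: [0.5795, 0.1597, 0.1597]
orientation: [2.513, 1.886, 0.0]
contact_force: [0.7, -0.3, -1.8]
grip_width: 0.0055
gripper_force: 108.3
```

Call:
step_arm --moves '[{"dx":0,"dy":1,"dz":0,"rx":0,"ry":0,"rz":0,"gripper":-1},{"dx":0,"dy":0.5,"dz":0,"rx":0,"ry":0,"rz":0,"gripper":-1},{"dx":0,"dy":0,"dz":0,"rx":0,"ry":0,"rz":0,"gripper":-1}]'

```text
clock: 16.08
tcp_pos: [0.5804, 0.1595, 0.1596]
orientation: [-2.512, -1.886, 0.001]
contact_force: [-2.3, 0.1, -0.1]
grip_width: 0.0055
gripper_force: 108.4
```

Call:
step_arm --moves '[{"dx":0,"dy":0.5,"dz":0,"rx":0,"ry":0,"rz":0,"gripper":-1},{"dx":0,"dy":0.4,"dz":0,"rx":0,"ry":0,"rz":0,"gripper":-1},{"dx":0,"dy":0,"dz":0,"rx":0,"ry":0,"rz":0,"gripper":-1}]'

```text
clock: 16.45
tcp_pos: [0.581, 0.1593, 0.1595]
orientation: [-2.511, -1.886, 0.002]
contact_force: [-5.2, 0.5, 1.1]
grip_width: 0.0055
gripper_force: 108.6
```

Run:
```python
from h import *
go([.5477,.2013],.1435,-16.2)
```

```text
t 16.45 tcp [0.581  0.1593 0.1595] rot [-0.09  0.02  0.  ] shift now-frame [ 31.  -43.6  16.1] after-turn [ 31.  -43.7  16. ] F [-5.2  0.5  1.1] M [0.2  1.17 0.09] w 0.0055 g 108.61767866093487 j [-0.64  0.48  0.36  1.84 -0.22  0.86 -0.46]
```

Call:
step_arm --moves '[{"dx":0,"dy":0.4,"dz":0,"rx":0,"ry":0,"rz":0,"gripper":-1},{"dx":0,"dy":0.3,"dz":0,"rx":0,"ry":0,"rz":0,"gripper":-1},{"dx":0,"dy":0,"dz":0,"rx":0,"ry":0,"rz":0,"gripper":-1}]'

```text
clock: 16.82
tcp_pos: [0.5813, 0.1592, 0.1595]
orientation: [-2.511, -1.886, 0.003]
contact_force: [-6.8, 1.1, 2.9]
grip_width: 0.0059
gripper_force: 108.8
```

Call:
step_arm --moves '[{"dx":0,"dy":0.2,"dz":0,"rx":0,"ry":0,"rz":0,"gripper":-1},{"dx":0,"dy":0,"dz":0,"rx":0,"ry":0,"rz":0,"gripper":-1},{"dx":0,"dy":0,"dz":0,"rx":0,"ry":0,"rz":0,"gripper":-1},{"dx":0,"dy":0,"dz":0,"rx":0,"ry":0,"rz":0,"gripper":-1},{"dx":0,"dy":0,"dz":0,"rx":0,"ry":0,"rz":0,"gripper":-1},{"dx":0,"dy":0,"dz":0,"rx":0,"ry":0,"rz":0,"gripper":-1},{"dx":0,"dy":0,"dz":0,"rx":0,"ry":0,"rz":0,"gripper":-1},{"dx":0,"dy":0,"dz":0,"rx":0,"ry":0,"rz":0,"gripper":-1},{"dx":0,"dy":0,"dz":0,"rx":0,"ry":0,"rz":0,"gripper":-1},{"dx":0,"dy":0,"dz":0,"rx":0,"ry":0,"rz":0,"gripper":-1},{"dx":0,"dy":0,"dz":0,"rx":0,"ry":0,"rz":0,"gripper":-1}]'

```text
clock: 18.2
tcp_pos: [0.5813, 0.1592, 0.1595]
orientation: [-2.51, -1.886, 0.003]
contact_force: [-7.3, 1.0, 2.4]
grip_width: 0.0058
gripper_force: 108.8
```

Call:
step_arm --moves '[{"dx":0,"dy":-0.6,"dz":0,"rx":0,"ry":0,"rz":0,"gripper":-1},{"dx":0,"dy":-0.6,"dz":0,"rx":0,"ry":0,"rz":0,"gripper":-1},{"dx":0,"dy":-0.6,"dz":0,"rx":0,"ry":0,"rz":0,"gripper":-1},{"dx":0,"dy":-0.4,"dz":0,"rx":0,"ry":0,"rz":0,"gripper":-1},{"dx":0,"dy":0,"dz":0,"rx":0,"ry":0,"rz":0,"gripper":-1}]'

```text
clock: 18.82
tcp_pos: [0.5806, 0.1594, 0.1596]
orientation: [2.513, 1.886, 0.0]
contact_force: [-2.9, 0.7, -1.9]
grip_width: 0.0055
gripper_force: 108.4
```

Run:
```python
from h import *
go([.5477,.2013],.1435,-16.2)
```

```text
t 18.825 tcp [0.5806 0.1594 0.1596] rot [ 0.01  0.   -0.03] shift now-frame [ 31.  -43.3  16.1] after-turn [ 31.  -43.3  16.1] F [-2.9  0.7 -1.9] M [0.1  0.71 0.09] w 0.0055 g 108.35718730798135 j [-0.65  0.48  0.36  1.84 -0.22  0.86 -0.46]
```

Call:
step_arm --moves '[{"dx":0,"dy":-0.5,"dz":0,"rx":0,"ry":0,"rz":0,"gripper":-1},{"dx":0,"dy":-0.5,"dz":0,"rx":0,"ry":0,"rz":0,"gripper":-1},{"dx":0,"dy":0,"dz":0.3,"rx":0,"ry":0,"rz":0,"gripper":-1},{"dx":0,"dy":0,"dz":0,"rx":0,"ry":0,"rz":0,"gripper":-1}]'

```text
clock: 19.32
tcp_pos: [0.58, 0.1596, 0.1596]
orientation: [2.513, 1.885, 0.001]
contact_force: [-1.2, 0.4, -0.6]
grip_width: 0.0055
gripper_force: 108.2
```

Run:
```python
from h import *
go([.5477,.2013],.1435,-16.2)
```

```text
t 19.325 tcp [0.58   0.1596 0.1596] rot [ 0.05 -0.02 -0.04] shift now-frame [ 31.  -42.6  16.1] after-turn [ 31.  -42.6  16.1] F [-1.2  0.4 -0.6] M [-0.05  0.23  0.02] w 0.0055 g 108.17928783064872 j [-0.65  0.48  0.36  1.84 -0.22  0.86 -0.46]
```

Call:
step_arm --moves '[{"dx":0,"dy":-0.3,"dz":0.2,"rx":0,"ry":0,"rz":0,"gripper":-1},{"dx":0,"dy":0,"dz":0,"rx":0,"ry":0,"rz":0,"gripper":-1},{"dx":0,"dy":0,"dz":0,"rx":0,"ry":0,"rz":0,"gripper":-1},{"dx":0,"dy":0,"dz":0,"rx":0,"ry":0,"rz":0,"gripper":-1}]' --grip_force 20

```text
clock: 19.82
tcp_pos: [0.5797, 0.1597, 0.1595]
orientation: [2.513, 1.885, 0.001]
contact_force: [0.2, -0.5, 1.2]
grip_width: 0.0053
gripper_force: 108.5
```

Run:
```python
from h import *
go([.5477,.2013],.1435,-16.2)
```

```text
t 19.825 tcp [0.5797 0.1597 0.1595] rot [ 0.05 -0.02 -0.04] shift now-frame [ 31.  -42.4  15.9] after-turn [ 31.  -42.4  16. ] F [ 0.2 -0.5  1.2] M [-0.14 -0.17  0.01] w 0.0053 g 108.49931581637975 j [-0.65  0.48  0.36  1.84 -0.22  0.86 -0.46]
```

Call:
step_arm --moves '[{"dx":0,"dy":0,"dz":0,"rx":0,"ry":0,"rz":0,"gripper":-0.84},{"dx":0,"dy":0,"dz":0,"rx":0,"ry":0,"rz":0,"gripper":-0.8},{"dx":0,"dy":0,"dz":0,"rx":0,"ry":0,"rz":0,"gripper":-0.75},{"dx":0,"dy":0,"dz":0,"rx":0,"ry":0,"rz":0,"gripper":-0.7},{"dx":0,"dy":0,"dz":0,"rx":0,"ry":0,"rz":0,"gripper":-0.6},{"dx":0,"dy":0,"dz":0,"rx":0,"ry":0,"rz":0,"gripper":-0.4},{"dx":0,"dy":0,"dz":0,"rx":0,"ry":0,"rz":0,"gripper":-0.4},{"dx":0,"dy":0,"dz":0,"rx":0,"ry":0,"rz":0,"gripper":-0.4},{"dx":0,"dy":0,"dz":0,"rx":0,"ry":0,"rz":0,"gripper":-0.4},{"dx":0,"dy":0,"dz":0,"rx":0,"ry":0,"rz":0,"gripper":-0.4}]'

```text
clock: 21.08
tcp_pos: [0.5793, 0.1598, 0.1592]
orientation: [-2.513, -1.886, 0.0]
contact_force: [-0.9, 0.0, 0.0]
grip_width: 0.0256
gripper_force: 0.0
```

Run:
```python
from h import *
go([.5477,.2013],.1435,-16.2)
f=r.grab_frame("scene")
k=lambda a,y,x:cv2.resize(a[y:y+75,x:x+100],(800,600),interpolation=cv2.INTER_CUBIC)
cv2.imwrite("pics/g5.png",k(f,145,340))
```

```text
t 21.075 tcp [0.5793 0.1598 0.1592] rot [-0.   -0.   -0.02] shift now-frame [ 31.  -41.9  15.7] after-turn [ 31.  -41.9  15.7] F [-0.9  0.   0. ] M [-0.    0.03 -0.04] w 0.0256 g 0.0 j [-0.65  0.48  0.36  1.84 -0.22  0.86 -0.46]
```

View pics/g5.png

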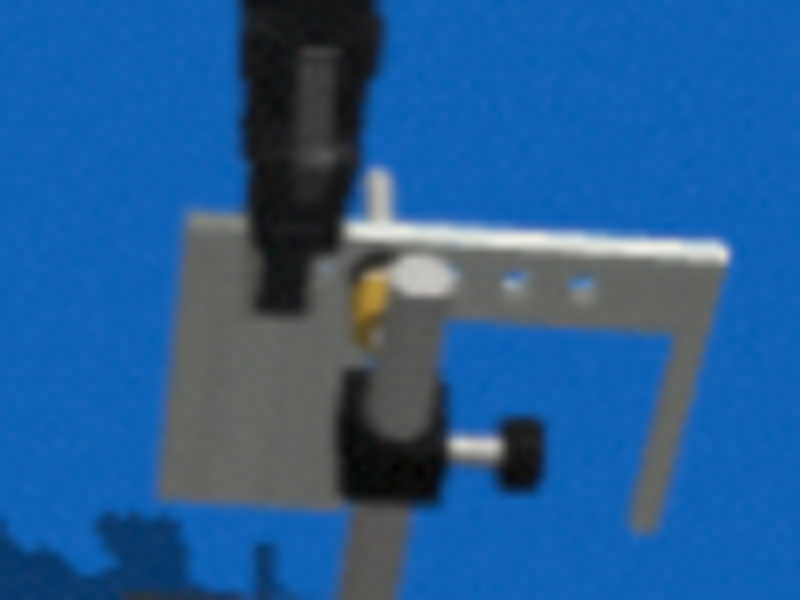

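The bracket hangs free and level on the pin, with the pin tip sticking out at about (387,168) and the buffer touching. I'll retract straight up.

Call:
step_arm --moves '[{"dx":0,"dy":0,"dz":-5,"rx":0,"ry":0,"rz":0,"gripper":-0.4},{"dx":0,"dy":0,"dz":-10,"rx":0,"ry":0,"rz":0,"gripper":-0.4},{"dx":0,"dy":0,"dz":-15,"rx":0,"ry":0,"rz":0,"gripper":-0.4},{"dx":0,"dy":0,"dz":-25,"rx":0,"ry":0,"rz":0,"gripper":-0.4},{"dx":0,"dy":0,"dz":-30,"rx":0,"ry":0,"rz":0,"gripper":-0.4},{"dx":0,"dy":0,"dz":-30,"rx":0,"ry":0,"rz":0,"gripper":-0.4},{"dx":0,"dy":-40,"dz":-10,"rx":0,"ry":0,"rz":0,"gripper":-0.4},{"dx":0,"dy":-50,"dz":0,"rx":0,"ry":0,"rz":0,"gripper":-0.4},{"dx":0,"dy":0,"dz":0,"rx":0,"ry":0,"rz":0,"gripper":-0.4},{"dx":0,"dy":0,"dz":0,"rx":0,"ry":0,"rz":0,"gripper":-0.4},{"dx":0,"dy":0,"dz":0,"rx":0,"ry":0,"rz":0,"gripper":-0.4},{"dx":0,"dy":0,"dz":0,"rx":0,"ry":0,"rz":0,"gripper":-0.4},{"dx":0,"dy":0,"dz":0,"rx":0,"ry":0,"rz":0,"gripper":-0.4},{"dx":0,"dy":0,"dz":0,"rx":0,"ry":0,"rz":0,"gripper":-0.4}]'

```text
clock: 22.88
tcp_pos: [0.493, 0.1848, 0.284]
orientation: [2.513, 1.885, -0.0]
contact_force: [-0.8, 0.0, 0.1]
grip_width: 0.0257
gripper_force: 0.0
```

Run:
```python
from h import *
f=r.grab_frame("scene");g=[r.grab_frame("scene") for _ in range(8)][-1]
d=cv2.absdiff(f,g)[130:230,340:450];print("motion",d.max())
cv2.imwrite("pics/g6.png",cv2.resize(g[130:280,180:450],(800,444),interpolation=cv2.INTER_CUBIC))
```

```text
motion 69
```

View pics/g6.png

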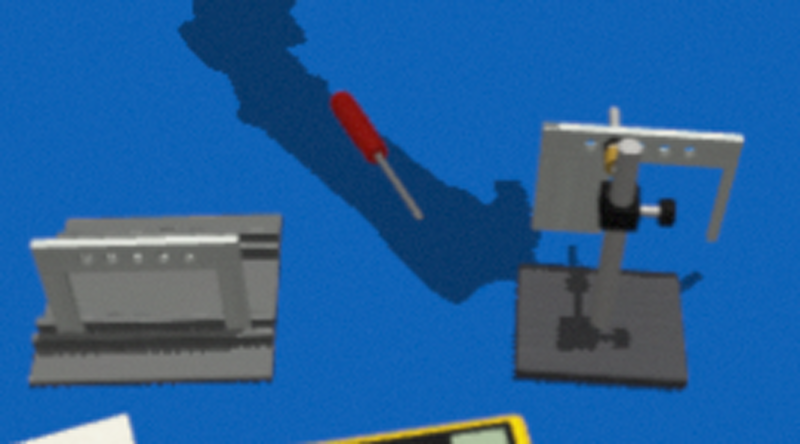

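The bracket hangs on the pin and everything else is where it was. The frame difference suggests some residual swing, so I'll wait and check level numerically.

Call:
step_arm --moves '[{"dx":0,"dy":0,"dz":0,"rx":0,"ry":0,"rz":0,"gripper":-0.4},{"dx":0,"dy":0,"dz":0,"rx":0,"ry":0,"rz":0,"gripper":-0.4},{"dx":0,"dy":0,"dz":0,"rx":0,"ry":0,"rz":0,"gripper":-0.4},{"dx":0,"dy":0,"dz":0,"rx":0,"ry":0,"rz":0,"gripper":-0.4},{"dx":0,"dy":0,"dz":0,"rx":0,"ry":0,"rz":0,"gripper":-0.4},{"dx":0,"dy":0,"dz":0,"rx":0,"ry":0,"rz":0,"gripper":-0.4},{"dx":0,"dy":0,"dz":0,"rx":0,"ry":0,"rz":0,"gripper":-0.4},{"dx":0,"dy":0,"dz":0,"rx":0,"ry":0,"rz":0,"gripper":-0.4},{"dx":0,"dy":0,"dz":0,"rx":0,"ry":0,"rz":0,"gripper":-0.4},{"dx":0,"dy":0,"dz":0,"rx":0,"ry":0,"rz":0,"gripper":-0.4},{"dx":0,"dy":0,"dz":0,"rx":0,"ry":0,"rz":0,"gripper":-0.4},{"dx":0,"dy":0,"dz":0,"rx":0,"ry":0,"rz":0,"gripper":-0.4},{"dx":0,"dy":0,"dz":0,"rx":0,"ry":0,"rz":0,"gripper":-0.4},{"dx":0,"dy":0,"dz":0,"rx":0,"ry":0,"rz":0,"gripper":-0.4},{"dx":0,"dy":0,"dz":0,"rx":0,"ry":0,"rz":0,"gripper":-0.4},{"dx":0,"dy":0,"dz":0,"rx":0,"ry":0,"rz":0,"gripper":-0.4}]'

```text
clock: 25.32
tcp_pos: [0.4928, 0.185, 0.2842]
orientation: [2.513, 1.886, -0.0]
contact_force: [0.6, 0.4, 0.6]
grip_width: 0.0258
gripper_force: 0.0
```

```bash
cat > lv.py <<'E'
from h import *
def slope(f):
    # lower edge of arm, right of column, against blue table, subpixel in red channel
    X=np.arange(398,420);Y=[]
    for x in X:
        c=f[160:200,x,2].astype(float);i=np.argmax(c)  # bright top edge row
        h=c[i]/2; j=i
        while c[j]>h:j-=1
        Y.append(160+j+(h-c[j])/(c[j+1]-c[j]))
    return np.polyfit(X,Y,1)
for k in range(14):
    s=slope(r.grab_frame("scene"));print(r.get_obs()["clock"].__round__(2),s[0].round(4),(np.polyval(s,410)).round(2))
y=np.radians(-16.2);py=np.array([-np.sin(y),np.cos(y)]);px=np.array([np.cos(y),np.sin(y)])
m=np.array([.5477,.2013])+.0415*px
A,B=[proj("scene",np.r_[m+py*t,.1575]) for t in(.03,.09)];print("level slope",(B-A)[1]/(B-A)[0],A,B)
E
python3 lv.py
```

```text
25.38 0.0707 173.53
25.43 0.0673 173.5
25.48 0.0673 173.5
25.52 0.0699 173.53
25.57 0.0706 173.61
25.62 0.0746 173.66
25.68 0.075 173.71
25.73 0.0747 173.73
25.77 0.0738 173.7
25.82 0.0724 173.65
25.88 0.0708 173.59
25.93 0.0704 173.53
25.98 0.0677 173.5
26.02 0.0677 173.52
level slope 0.05731976607229339 [400.55626011 173.83645139] [425.91860135 175.29021486]
```

Call:
step_arm --moves '[{"dx":0,"dy":0,"dz":0,"rx":0,"ry":0,"rz":0,"gripper":-0.4},{"dx":0,"dy":0,"dz":0,"rx":0,"ry":0,"rz":0,"gripper":-0.4},{"dx":0,"dy":0,"dz":0,"rx":0,"ry":0,"rz":0,"gripper":-0.4},{"dx":0,"dy":0,"dz":0,"rx":0,"ry":0,"rz":0,"gripper":-0.4},{"dx":0,"dy":0,"dz":0,"rx":0,"ry":0,"rz":0,"gripper":-0.4},{"dx":0,"dy":0,"dz":0,"rx":0,"ry":0,"rz":0,"gripper":-0.4},{"dx":0,"dy":0,"dz":0,"rx":0,"ry":0,"rz":0,"gripper":-0.4},{"dx":0,"dy":0,"dz":0,"rx":0,"ry":0,"rz":0,"gripper":-0.4},{"dx":0,"dy":0,"dz":0,"rx":0,"ry":0,"rz":0,"gripper":-0.4},{"dx":0,"dy":0,"dz":0,"rx":0,"ry":0,"rz":0,"gripper":-0.4},{"dx":0,"dy":0,"dz":0,"rx":0,"ry":0,"rz":0,"gripper":-0.4},{"dx":0,"dy":0,"dz":0,"rx":0,"ry":0,"rz":0,"gripper":-0.4},{"dx":0,"dy":0,"dz":0,"rx":0,"ry":0,"rz":0,"gripper":-0.4},{"dx":0,"dy":0,"dz":0,"rx":0,"ry":0,"rz":0,"gripper":-0.4},{"dx":0,"dy":0,"dz":0,"rx":0,"ry":0,"rz":0,"gripper":-0.4},{"dx":0,"dy":0,"dz":0,"rx":0,"ry":0,"rz":0,"gripper":-0.4},{"dx":0,"dy":0,"dz":0,"rx":0,"ry":0,"rz":0,"gripper":-0.4},{"dx":0,"dy":0,"dz":0,"rx":0,"ry":0,"rz":0,"gripper":-0.4},{"dx":0,"dy":0,"dz":0,"rx":0,"ry":0,"rz":0,"gripper":-0.4},{"dx":0,"dy":0,"dz":0,"rx":0,"ry":0,"rz":0,"gripper":-0.4}]'

```text
clock: 28.52
tcp_pos: [0.4929, 0.185, 0.2842]
orientation: [-2.513, -1.886, -0.0]
contact_force: [0.4, -0.0, -0.2]
grip_width: 0.0258
gripper_force: 0.0
```

Call:
step_arm --moves '[{"dx":0,"dy":0,"dz":0,"rx":0,"ry":0,"rz":0,"gripper":-0.4},{"dx":0,"dy":0,"dz":0,"rx":0,"ry":0,"rz":0,"gripper":-0.4},{"dx":0,"dy":0,"dz":0,"rx":0,"ry":0,"rz":0,"gripper":-0.4},{"dx":0,"dy":0,"dz":0,"rx":0,"ry":0,"rz":0,"gripper":-0.4},{"dx":0,"dy":0,"dz":0,"rx":0,"ry":0,"rz":0,"gripper":-0.4},{"dx":0,"dy":0,"dz":0,"rx":0,"ry":0,"rz":0,"gripper":-0.4},{"dx":0,"dy":0,"dz":0,"rx":0,"ry":0,"rz":0,"gripper":-0.4},{"dx":0,"dy":0,"dz":0,"rx":0,"ry":0,"rz":0,"gripper":-0.4},{"dx":0,"dy":0,"dz":0,"rx":0,"ry":0,"rz":0,"gripper":-0.4},{"dx":0,"dy":0,"dz":0,"rx":0,"ry":0,"rz":0,"gripper":-0.4},{"dx":0,"dy":0,"dz":0,"rx":0,"ry":0,"rz":0,"gripper":-0.4},{"dx":0,"dy":0,"dz":0,"rx":0,"ry":0,"rz":0,"gripper":-0.4},{"dx":0,"dy":0,"dz":0,"rx":0,"ry":0,"rz":0,"gripper":-0.4},{"dx":0,"dy":0,"dz":0,"rx":0,"ry":0,"rz":0,"gripper":-0.4},{"dx":0,"dy":0,"dz":0,"rx":0,"ry":0,"rz":0,"gripper":-0.4},{"dx":0,"dy":0,"dz":0,"rx":0,"ry":0,"rz":0,"gripper":-0.4},{"dx":0,"dy":0,"dz":0,"rx":0,"ry":0,"rz":0,"gripper":-0.4},{"dx":0,"dy":0,"dz":0,"rx":0,"ry":0,"rz":0,"gripper":-0.4},{"dx":0,"dy":0,"dz":0,"rx":0,"ry":0,"rz":0,"gripper":-0.4},{"dx":0,"dy":0,"dz":0,"rx":0,"ry":0,"rz":0,"gripper":-0.4}]'

```text
clock: 31.02
tcp_pos: [0.4929, 0.185, 0.2842]
orientation: [-2.513, -1.886, -0.0]
contact_force: [-0.0, -0.2, -1.3]
grip_width: 0.0253
gripper_force: 0.0
```

```bash
python3 lv.py
```

```text
31.07 0.0744 173.66
31.12 0.0744 173.67
31.18 0.0728 173.66
31.23 0.0705 173.61
31.27 0.07 173.59
31.32 0.0711 173.55
31.38 0.072 173.55
31.43 0.0685 173.57
31.48 0.0709 173.6
31.52 0.0709 173.61
31.57 0.0731 173.66
31.62 0.0743 173.66
31.68 0.0729 173.65
31.73 0.0701 173.61
level slope 0.05731976607229339 [400.55626011 173.83645139] [425.91860135 175.29021486]
```

Run:
```python
from h import *
for _ in range(110): r.grab_frame("scene")
print(r.get_obs()["clock"])
```

```text
37.225
```

Call:
step_arm --moves '[{"dx":0,"dy":0,"dz":0,"rx":0,"ry":0,"rz":0,"gripper":-0.4},{"dx":0,"dy":0,"dz":0,"rx":0,"ry":0,"rz":0,"gripper":-0.4},{"dx":0,"dy":0,"dz":0,"rx":0,"ry":0,"rz":0,"gripper":-0.4},{"dx":0,"dy":0,"dz":0,"rx":0,"ry":0,"rz":0,"gripper":-0.4},{"dx":0,"dy":0,"dz":0,"rx":0,"ry":0,"rz":0,"gripper":-0.4},{"dx":0,"dy":0,"dz":0,"rx":0,"ry":0,"rz":0,"gripper":-0.4},{"dx":0,"dy":0,"dz":0,"rx":0,"ry":0,"rz":0,"gripper":-0.4},{"dx":0,"dy":0,"dz":0,"rx":0,"ry":0,"rz":0,"gripper":-0.4},{"dx":0,"dy":0,"dz":0,"rx":0,"ry":0,"rz":0,"gripper":-0.4},{"dx":0,"dy":0,"dz":0,"rx":0,"ry":0,"rz":0,"gripper":-0.4},{"dx":0,"dy":0,"dz":0,"rx":0,"ry":0,"rz":0,"gripper":-0.4},{"dx":0,"dy":0,"dz":0,"rx":0,"ry":0,"rz":0,"gripper":-0.4},{"dx":0,"dy":0,"dz":0,"rx":0,"ry":0,"rz":0,"gripper":-0.4},{"dx":0,"dy":0,"dz":0,"rx":0,"ry":0,"rz":0,"gripper":-0.4},{"dx":0,"dy":0,"dz":0,"rx":0,"ry":0,"rz":0,"gripper":-0.4},{"dx":0,"dy":0,"dz":0,"rx":0,"ry":0,"rz":0,"gripper":-0.4},{"dx":0,"dy":0,"dz":0,"rx":0,"ry":0,"rz":0,"gripper":-0.4},{"dx":0,"dy":0,"dz":0,"rx":0,"ry":0,"rz":0,"gripper":-0.4},{"dx":0,"dy":0,"dz":0,"rx":0,"ry":0,"rz":0,"gripper":-0.4},{"dx":0,"dy":0,"dz":0,"rx":0,"ry":0,"rz":0,"gripper":-0.4}]'

```text
clock: 39.72
tcp_pos: [0.4929, 0.185, 0.2842]
orientation: [-2.513, -1.886, -0.0]
contact_force: [0.1, 0.0, 0.5]
grip_width: 0.0256
gripper_force: 0.0
```

Call:
step_arm --moves '[{"dx":0,"dy":0,"dz":0,"rx":0,"ry":0,"rz":0,"gripper":-0.4},{"dx":0,"dy":0,"dz":0,"rx":0,"ry":0,"rz":0,"gripper":-0.4},{"dx":0,"dy":0,"dz":0,"rx":0,"ry":0,"rz":0,"gripper":-0.4},{"dx":0,"dy":0,"dz":0,"rx":0,"ry":0,"rz":0,"gripper":-0.4},{"dx":0,"dy":0,"dz":0,"rx":0,"ry":0,"rz":0,"gripper":-0.4},{"dx":0,"dy":0,"dz":0,"rx":0,"ry":0,"rz":0,"gripper":-0.4},{"dx":0,"dy":0,"dz":0,"rx":0,"ry":0,"rz":0,"gripper":-0.4},{"dx":0,"dy":0,"dz":0,"rx":0,"ry":0,"rz":0,"gripper":-0.4},{"dx":0,"dy":0,"dz":0,"rx":0,"ry":0,"rz":0,"gripper":-0.4},{"dx":0,"dy":0,"dz":0,"rx":0,"ry":0,"rz":0,"gripper":-0.4},{"dx":0,"dy":0,"dz":0,"rx":0,"ry":0,"rz":0,"gripper":-0.4},{"dx":0,"dy":0,"dz":0,"rx":0,"ry":0,"rz":0,"gripper":-0.4},{"dx":0,"dy":0,"dz":0,"rx":0,"ry":0,"rz":0,"gripper":-0.4},{"dx":0,"dy":0,"dz":0,"rx":0,"ry":0,"rz":0,"gripper":-0.4},{"dx":0,"dy":0,"dz":0,"rx":0,"ry":0,"rz":0,"gripper":-0.4},{"dx":0,"dy":0,"dz":0,"rx":0,"ry":0,"rz":0,"gripper":-0.4},{"dx":0,"dy":0,"dz":0,"rx":0,"ry":0,"rz":0,"gripper":-0.4},{"dx":0,"dy":0,"dz":0,"rx":0,"ry":0,"rz":0,"gripper":-0.4},{"dx":0,"dy":0,"dz":0,"rx":0,"ry":0,"rz":0,"gripper":-0.4},{"dx":0,"dy":0,"dz":0,"rx":0,"ry":0,"rz":0,"gripper":-0.4}]'

```text
clock: 42.22
tcp_pos: [0.4929, 0.185, 0.2842]
orientation: [-2.513, -1.886, -0.0]
contact_force: [0.5, -0.9, -0.2]
grip_width: 0.0255
gripper_force: 0.0
```

```bash
python3 lv.py
```

```text
42.27 0.0706 173.61
42.33 0.0711 173.61
42.38 0.0716 173.61
42.42 0.0706 173.61
42.48 0.0711 173.61
42.52 0.0709 173.61
42.58 0.0708 173.6
42.62 0.07 173.6
42.67 0.0702 173.6
42.73 0.071 173.61
42.77 0.0706 173.61
42.83 0.0705 173.61
42.88 0.0711 173.61
42.92 0.0711 173.6
level slope 0.05731976607229339 [400.55626011 173.83645139] [425.91860135 175.29021486]
```

The bracket is now still, so I'll hand in.

```bash
python3 -c "
from bench import r
print(r.hand_in())"
```

```text
the job is handed in; nothing more can be done
None
```

The lopsided bracket is hanging by hole1, still and level to about 1° by camera; it pressed the buffer at about 7 N for some 1.5 s before release, nothing else looked moved in the last picture, and the job was handed in at about 43 s (no verdict was shown).

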